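# Roll a sample tube up into the reader and start it

## Robot

A 6-joint arm with a two-finger parallel gripper is mounted at the origin on the work surface. World frame = base frame: x ahead of the robot, y to its left, z up, the work surface at z = 0. Lengths are in m, angles in rad, forces in N, time in s.
With the tool pointing down it reaches from about 0.375 to 0.975 m from the base axis. Payload 3.8 kg.
Tool frame: the origin (TCP) lies where the fingers leave the gripper's body, on its centre line; the fingertips stand 73 mm ahead of it and the grasp point (between the pads) lies 54 mm ahead of it (nose_length is the distance from the TCP to the fingertips, in m); z points along the fingers, y is the line along which they close (so a half turn about z gives the same grasp; the last joint's range is limited). The gripper opens to 85 mm and grips with 20 to 120 N. Pads are 22 mm wide; open, the fingers measure 114 mm over their backs; the gripper's body (76 mm by 85 mm) begins 54 mm behind the grasp point. The pads swing forward as they close: fully open they stand 13 mm farther back than shut.
Start: joints at [-1.229, 0.264, 1.604, -0, 1.274, -0.037], TCP at [0.25, -0.627, 0.304] pointing down, gripper open.
Joint ranges: [-2.63, 2.63], [-0.94, 2.18], [0.31, 2.57], [-1.31, 4.45], [0, 2.66], [-2.55, 2.55]. Speed limits (rad/s): [2.57, 2.57, 3.14, 3.14, 3.14, 3.14].

## Interface

Orientations are given as a rotation vector (axis times angle).
In Python, from workcell import read_state, read_camera, calibration, finish_job, look_for, cut_out, tip_of, nose_length gives the robot as it stands.
- The arm moves only by the tool step_arm, never from a script. Its argument "targets" is a list of rows, each a list of 3 entries, a list of its own where there are three numbers: the turn, a rotation vector about the tool's x, y, z in rad, then the shift along the tool's x, y, z in mm, then the finger opening in mm, from 0 to 85.4. In form: [[[ax, ay, az], [x, y, z], grip], ...]. A call has 1 to 5 rows; each row shifts and turns the commanded pose from where the row before left it, along the tool's axes as they then stand; what a row does not reach is not made up. A row lasts 1/12 s, in which the tool goes at most 41.7 mm and 7.16 degrees, less where a joint would pass 70% of its speed; a pose out of reach is approached as far as the arm can. A call with a gripper value outside its range is refused whole. The fingers move at their own pace and stop on an object; "grip_force" is the grip in N (left out, the last holds). Time passes only in rows, so rows that do not move let the fingers close. It gives the time, the measured TCP pose, the force, the opening and the grip force at its end, in the units of the state.
- read_state(): the state, without advancing time (a new reading comes with each control period).
- read_camera(name): name is "scene" or "top" or "wrist"; returns the picture (420x560x3 uint8, red, green, blue); there is no depth.
- calibration(name): a dict with "camera_matrix" (3x3 intrinsics, pixels), "dist_coeffs" ([k1, k2, p1, p2, k3] as OpenCV has them; the pictures are not rectified), "R" (3x3) and "t" (3): a world point X has camera coordinates R X + t. Camera axes: x right, y down, z forward; pixel columns grow to the right and rows downward; lengths in m; the calibration is good to about 2 mm. A picture is of the moment at which its call begins: read the wrist's pose just before it. calibration takes no time and is no camera call; for the wrist camera it gives the pose at the moment of the call.
- finish_job(): hands the job in; it is judged then, once.
Trained networks look in the newest picture that a camera, given by its name, has taken for a name from the list of things; names that differ only in an ending like _2 or _b are one class to them, and where a whole thing is asked for, a point or a joint stands for the part that bears it (a point fixed in the world has none). Each returns a list of dicts, best first, with "score" (0 to 1); they miss things now and then, are a little off and sometimes report something else, mostly with a low value. They report only what shows in the picture. A call takes as long as a camera call. They do not tell look-alikes from the thing itself.
- look_for(camera, query): "extent" ([left, top, right, bottom] in pixels, round what is visible of it).
- cut_out(camera, query): "region" (420x560 bool, what is visible of it) and "extent" ([left, top, right, bottom] in pixels, round what is visible of it).
- tip_of(camera, query): "at" ([row, column] in pixels: a listed point, or the origin of a listed thing).
The state is a dict: "time": time; "q": joint angles; "joint_vel": joint speeds; "joint_torque": joint torques, N m; "tool_pos": TCP position; "tcp_rot": TCP orientation; "wrist_force": force on the tool from outside, world axes, zero at the start; "torque": the same for the moment, N m; "width": opening from 0.0 (shut) to 1.0 (fully open); "grip_force": force on a finger pad.
Only numpy, scipy, OpenCV 4.12 (cv2) and the standard library are available. Lean on these libraries where they do the work, as an engineer would, in place of code of your own. Each camera call takes 0.05 s, during which the arm holds its last target. There are 200 camera calls.

## Task

With a fingertip behind it, push the orange-ended sample tube up the reader's loading ramp, over the crest, until it lies against the stop plate; keep it under your finger all the way, neither flicking it ahead nor letting it roll back, and never lift it off the ramp. Once it lies still in the cradle at the stop, take the finger away from it and press the green start button fully down, then let go. Do not pick anything up, and leave the bottle, jar, blue-ended tube and beaker standing around it where they are.

Things in the scene. Friction and masses are not known exactly. Their poses are not given: they have to be found in the camera images.
- reader: Fixed tube reader with ramp, 341 x 150 mm, uphill end to the robot's left within 20 degrees. Origin on the table under the lane's middle line; x points uphill along the lane, z up. In this frame (mm): grey ramp surface rises at 8 degrees from x=-130, z=14 to the crest at x=40, z=38; then a dark cradle floor falls at 6 degrees to the stop face at x=85. White housing behind: to x=205, top z=62.
- slope (a point): Middle of the ramp surface's lower edge; x axis uphill along the surface, z square to it (a tube on the ramp has its centre at z=18 mm here). At this edge a blue lip, 6 mm thick (to x=-6), stands 6 mm above the surface; free table behind it. Lane 124 mm wide between blue side rails 6 mm thick that stand 12 mm above the ramp.
- stop (a point): Point in the middle of the yellow stop plate's face (plate 8 mm thick, top 65 mm above the table), 53 mm above the table. The tube at the stop has its centre 18 mm short of it: x=67, z=53 mm in the reader's frame. Side rails beside the cradle: top 51 mm above the table.
- tube: White rigid sample tube with an orange ring on each end, lying across the lane, 120 mm long; rings 36 mm in diameter, 26 long, body between them 33 in diameter; 60 to 130 g, rolls freely. Origin at its centre; y is its long axis; x and z turn as it rolls. It starts against the lip, centre 34 mm above the table. Past the crest it rolls the last bit to the stop and stays in the cradle.
- tube_center (a point): Centre of the orange-ended tube.
- start (a joint): Travel of the green start button, 0 m = up, 0.006 m = fully down; a spring of about 5 N fully down pushes it back up.
- start_top (a point): Centre of the top of the green button (28 mm across, standing 10 mm out of its black 44 mm collar) on the reader's housing, 84 mm above the table; pressed straight down.
- reagent: Amber reagent bottle with white cap, 52 mm across, 95 mm tall, loose beside the reader. Origin under its foot. Leave alone.
- spare: Upright white tube with blue ends, 34 mm across, 103 mm tall, loose beside the reader. Origin under its foot. Leave alone.
- jar: Low white jar with blue lid, 44 mm across, 45 mm tall, loose on the robot's side of the reader. Origin under its foot. Leave alone.
- beaker: Empty glass beaker, 70 mm across, 85 mm tall, loose on the right of the bench. Origin under its foot. Leave alone.
There are look-alikes about, which are no part of the job. What is shaped like the tube but black or turquoise is not meant.

How it is judged:
By the outcome, as a careful person would: the job done as asked, in the order asked, and still so for the second after the job is handed in, with the robot touching nothing.
It also fails if it takes over 48 s, if anything falls off the work surface, if the arm or the gripper's body presses on something with over 40 N, if the wrist force passes 120 N, or if a joint passes its speed limit or range.

## Working session

There is one attempt and no reset: what is moved stays moved. The work goes in short steps, Python scripts to look and compute and a tool call to move; the robot and the scene stay as the last step left them, time stands still between calls to the robot, and variables do not carry over. Pictures are saved under pics/ and viewed, at most 10 in all, crops included, and the job is handed in when it is done.

Besides the shell and the picture viewer there is one more tool, called after "Call:" by a JSON object that holds its "method" and its "body". step_arm: Moves the arm, as the interface text tells. Its arguments: {"type":"object","properties":{"targets":{"type":"array","items":{"type":"array"}},"grip_force":{"type":"number"}},"required":["targets"]}

```bash
mkdir -p pics; cat > h.py <<'E'
import numpy as np, cv2
from workcell import *
from scipy.spatial.transform import Rotation as Ro
def ray(cam,rc):
    c=calibration(cam);K=np.array(c["camera_matrix"]);d=np.array(c["dist_coeffs"]);R=np.array(c["R"]);t=np.array(c["t"])
    p=cv2.undistortPoints(np.array([[[rc[1],rc[0]]]],float),K,d)[0,0]
    return -R.T@t, R.T@np.array([p[0],p[1],1])
def atz(cam,rc,z):
    o,d=ray(cam,rc);return o+d*(z-o[2])/d[2]
def proj(cam,X):
    c=calibration(cam);R=np.array(c["R"])
    p,_=cv2.projectPoints(np.array(X,float).reshape(-1,3),cv2.Rodrigues(R)[0],np.array(c["t"],float),np.array(c["camera_matrix"]),np.array(c["dist_coeffs"]))
    return p.reshape(-1,2)
def tri(a,b):
    (o1,d1),(o2,d2)=a,b
    A=np.stack([d1,-d2],1);s=np.linalg.lstsq(A,o2-o1,rcond=None)[0]
    p,q=o1+s[0]*d1,o2+s[1]*d2
    return (p+q)/2,np.linalg.norm(p-q)
E
python3 - <<'E'
from h import *
s=read_state();print({k:np.round(v,3) for k,v in s.items()},nose_length)
im={}
for c in("scene","top"):
    im[c]=read_camera(c);cv2.imwrite(f"pics/{c}0.png",im[c][...,::-1])
    print(c,np.round(calibration(c)["t"],3))
    for q in("tube_center","slope","stop","start_top","reader","jar","spare","reagent","beaker"):
        print(c,q,[(np.round(r["at"]),round(r["score"],2),np.round(atz(c,r["at"],{"tube_center":.034,"slope":.014,"stop":.053,"start_top":.084}.get(q,0)),3)) for r in tip_of(c,q)[:4]])
E
```

```text
{'time': np.float64(0.0), 'q': array([-1.229,  0.265,  1.605,  0.   ,  1.274, -0.037]), 'joint_vel': array([-0.002, -0.001, -0.001,  0.001,  0.003, -0.   ]), 'joint_torque': array([-0.0000e+00, -5.1511e+01, -3.6731e+01, -0.0000e+00,  1.3000e-02,
        0.0000e+00]), 'tool_pos': array([ 0.249, -0.627,  0.303]), 'tcp_rot': array([-3.083e+00, -5.910e-01,  1.000e-03]), 'wrist_force': array([0.649, 0.039, 0.22 ]), 'torque': array([-0.022, -0.048,  0.018]), 'grip_force': np.float64(0.0), 'width': np.float64(0.999)} 0.0726
scene [-0.361 -0.286  1.502]
scene tube_center [(array([330., 312.]), 0.92, array([ 0.732, -0.311,  0.034])), (array([218., 177.]), 0.76, array([ 0.321, -0.261,  0.034])), (array([232., 238.]), 0.63, array([ 0.463, -0.21 ,  0.034]))]
scene slope [(array([187., 315.]), 0.66, array([0.525, 0.013, 0.014]))]
scene stop [(array([186., 316.]), 0.85, array([ 0.541, -0.011,  0.053]))]
scene start_top [(array([157., 324.]), 0.45, array([0.521, 0.055, 0.084]))]
scene reader [(array([214., 284.]), 0.65, array([ 0.505, -0.09 ,  0.   ]))]
scene jar [(array([175., 262.]), 0.67, array(
[... 802 characters left out ...]
02,  0.053])), (array([240., 266.]), 0.43, array([ 0.486, -0.091,  0.053]))]
top start_top [(array([229., 194.]), 0.66, array([0.513, 0.064, 0.084]))]
top reader [(array([238., 265.]), 0.57, array([ 0.501, -0.088,  0.   ]))]
top jar [(array([286., 242.]), 0.66, array([ 0.392, -0.03 ,  0.   ]))]
top spare [(array([180., 304.]), 0.78, array([ 0.635, -0.187,  0.   ])), (array([248., 322.]), 0.42, array([ 0.47 , -0.218,  0.   ]))]
top reagent [(array([163., 241.]), 0.83, array([ 0.687, -0.036,  0.   ])), (array([247., 324.]), 0.64, array([ 0.471, -0.223,  0.   ]))]
top beaker [(array([200., 386.]), 0.76, array([ 0.577, -0.381,  0.   ])), (array([227., 194.]), 0.19, array([0.534, 0.078, 0.   ]))]
```

View pics/scene0.png

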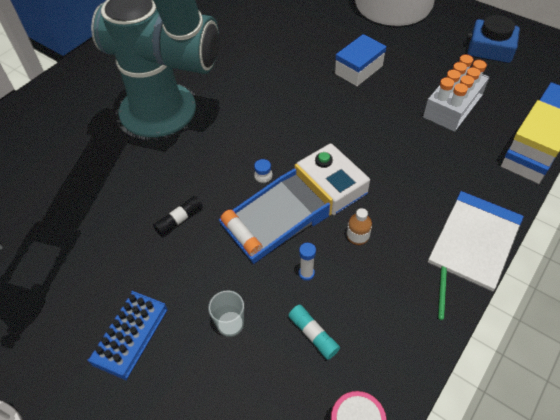

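View pics/top0.png

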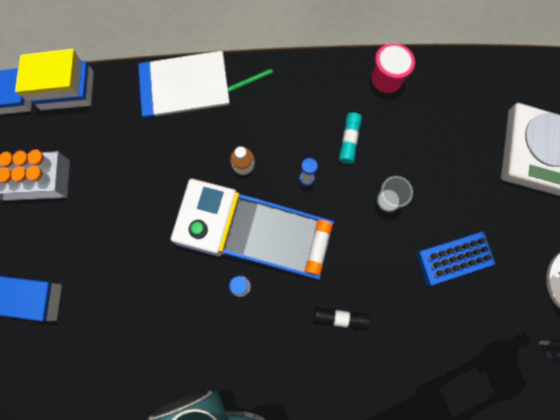

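The orange-ended tube at the reader's low end is at scene (row 232, col 240) and top (246, 318). The look-alikes are black at top (318, 342) and turquoise at top (138, 350). Only the first has orange rings and lies across the lane against the lip. Next I'll fit the reader pose and confirm it in an enlarged crop.

```bash
cat > fit.py <<'E'
from h import *
from scipy.optimize import least_squares
im={c:cv2.imread(f"pics/{c}0.png") for c in("scene","top")}
roi={"scene":(140,260,210,375),"top":(175,280,165,340)}
def blob(c,lo,hi,n,S=110,V=80):
    hsv=cv2.cvtColor(im[c],cv2.COLOR_BGR2HSV);m=cv2.inRange(hsv,(lo,S,V),(hi,255,255))
    k=np.zeros_like(m);a,b,d,e=roi[c];k[a:b,d:e]=m[a:b,d:e]
    N,l,st,ce=cv2.connectedComponentsWithStats(k);i=np.argsort(-st[1:,4])[:n]+1
    return [(ce[j],st[j,4]) for j in i]
obs={}
for c in im:
    o=blob(c,3,17,2);y=blob(c,20,32,1);g=blob(c,45,85,1)
    print(c,o,y,g);obs[c]=(o,y,g)
G,e=tri(ray("scene",obs["scene"][2][0][0][::-1]),ray("top",obs["top"][2][0][0][::-1]))
print("button tri",G,e)
def W(p,X):
    X=np.array(X,float).reshape(-1,3)/1000;c,s=np.cos(p[2]),np.sin(p[2])
    return np.c_[p[0]+c*X[:,0]-s*X[:,1],p[1]+s*X[:,0]+c*X[:,1],X[:,2]]
def res(p):
    r=[]
    for c in im:
        q=proj(c,W(p,[[-114.7,47,38],[-114.7,-47,38]]));o=[b[0] for b in obs[c][0]]
        if np.linalg.norm(q[0]-o[0])>np.linalg.norm(q[0]-o[1]):o=o[::-1]
        r+=list((q-o).ravel())
        r+=list((proj(c,W(p,[[88 if c=="top" else 87,0,62]]))[0]-obs[c][1][0][0]))
    return np.array(r)
f=least_squares(res,[.5,-.09,1.3]);p=f.x
print("pose",p[:2],np.degrees(p[2]),np.round(f.fun,1));np.save("pose.npy",p)
c,s=np.cos(p[2]),np.sin(p[2]);d=G[:2]-p[:2];print("button in reader",c*d[0]+s*d[1],-s*d[0]+c*d[1])
outs=[]
for cam in im:
    a,b,l,r=roi[cam];k=4 if cam=="scene" else 4
    big=cv2.resize(im[cam][a:b,l:r],None,fx=k,fy=k)
    def poly(X,col):
        q=((proj(cam,W(p,X))-[l,a]+.5)*k).astype(int);cv2.polylines(big,[q],True,col,1)
    poly([[-136,68,20],[-136,-68,20],[40,-68,50],[40,68,50]],(255,0,255))
    poly([[93,75,62],[93,-75,62],[205,-75,62],[205,75,62]],(255,0,255))
    poly([[85,62,65],[85,-62,65],[93,-62,65],[93,62,65]],(0,0,255))
    poly([[-114.7,60,34],[-114.7,-60,34]],(0,255,0))
    outs.append(cv2.resize(big,(700,290 if cam=="top" else 300)*1))
    
cv2.imwrite("pics/fit.png",np.vstack(outs))
E
python3 fit.py
```

```text
scene [(array([359.6       , 224.69180328]), np.int32(305)), (array([251.79032258, 245.03225806]), np.int32(186))] [(array([313.29453682, 185.75534442]), np.int32(421))] [(array([323.61363636, 156.90909091]), np.int32(88))]
top [(array([313.68877551, 267.09693878]), np.int32(196)), (array([323.85882353, 226.5       ]), np.int32(170))] [(array([229.02572347, 221.49839228]), np.int32(311))] [(array([196.65492958, 227.77464789]), np.int32(142))]
button tri [0.51674901 0.05924832 0.07667887] 0.0008647243053685571
pose [ 0.52285265 -0.06963509] 102.17486923420807 [  4.8 -11.5 -64.8  22.6  -4.  -15.8 -12.8   5.8 -14.  -73.8 -11.7  12.2]
button in reader 0.12727186392578144 -0.021214636288509343
```

View pics/fit.png

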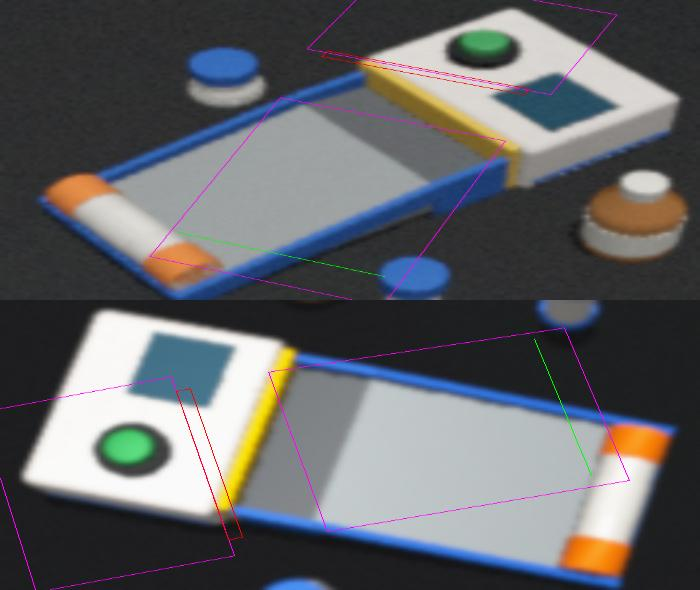

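The crop confirms the tube at the lip has orange ends. The fit is wrong because the scene mask took the amber bottle for a ring, so I'll exclude it.

```bash
sed -i 's/k\[a:b,d:e\]=m\[a:b,d:e\]/k[a:b,d:e]=m[a:b,d:e]\n    if c=="scene" and hi==17:k[:,285:]=0/' fit.py; python3 fit.py
```

```text
scene [(array([251.79032258, 245.03225806]), np.int32(186)), (array([227.40666667, 215.78666667]), np.int32(150))] [(array([313.29453682, 185.75534442]), np.int32(421))] [(array([323.61363636, 156.90909091]), np.int32(88))]
top [(array([313.68877551, 267.09693878]), np.int32(196)), (array([323.85882353, 226.5       ]), np.int32(170))] [(array([229.02572347, 221.49839228]), np.int32(311))] [(array([196.65492958, 227.77464789]), np.int32(142))]
button tri [0.51674901 0.05924832 0.07667887] 0.0008647243053685571
pose [ 0.50402848 -0.09791275] 70.83068421473456 [ 2.3  1.1  0.1 -0.2 -1.5 -2.3 -0.7  0.3  0.1  0.9  2.  -1.2]
button in reader 0.15262378194860615 0.039590343253005866
```

View pics/fit.png

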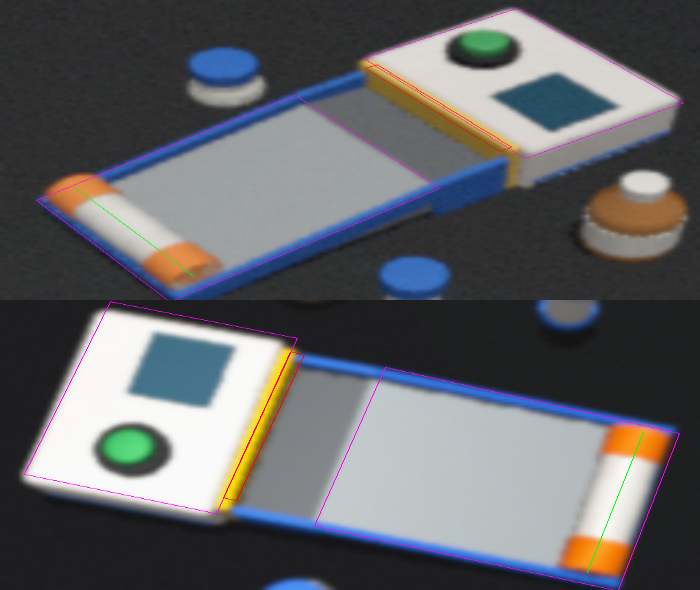

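Overlay matches within about 3 mm: the reader is at (0.504, -0.098), yaw 71°, and the button near (0.517, 0.059). Moving to hover behind the tube, with the fingers part-closed.

Call:
{"method": "step_arm", "body": {"targets": [[[0,0,0],[26.4,-22.2,6.7],36],[[0,0,0],[26.4,-22.2,6.7],36],[[0,0,0],[26.4,-22.2,6.7],36],[[0,0,0],[26.4,-22.2,6.7],36],[[0,0,0],[26.4,-22.2,6.7],36]]}}

```text
time: 1.42
tool_pos: [0.3316, -0.4739, 0.2702]
tcp_rot: [3.085, 0.59, 0.0]
wrist_force: [0.4, 0.3, -0.0]
width: 0.418
grip_force: 0.0
```

Call:
{"method": "step_arm", "body": {"targets": [[[0,0,0],[26.4,-22.2,6.7],36],[[0,0,0],[26.4,-22.2,6.7],36],[[0,0,0],[26.4,-22.2,6.7],36],[[0,0,0],[26.4,-22.2,6.7],36],[[0,0,0],[26.4,-22.2,6.7],36]]}}

```text
time: 1.83
tool_pos: [0.4134, -0.3218, 0.2369]
tcp_rot: [3.085, 0.591, 0.001]
wrist_force: [1.3, 0.2, -0.5]
width: 0.42
grip_force: 0.0
```

Call:
{"method": "step_arm", "body": {"targets": [[[0,0,0],[26.4,-22.2,6.7],36],[[0,0,0],[26.4,-22.2,6.7],36],[[0,0,-0.1224],[0,0,0],36],[[0,0,-0.1224],[0,0,0],36],[[0,0,-0.1224],[0,0,0],36]]}}

```text
time: 2.25
tool_pos: [0.4458, -0.2614, 0.2234]
tcp_rot: [-2.921, -1.157, 0.0]
wrist_force: [0.2, 0.4, -0.1]
width: 0.425
grip_force: 0.0
```

Call:
{"method": "step_arm", "body": {"targets": [[[0,0,-0.1224],[0,0,0],36],[[0,0,-0.1224],[0,0,0],36],[[0,0,-0.1224],[0,0,0],36],[[0,0,-0.1224],[0,0,0],36],[[0,0,0],[0,0,0],36]]}}

```text
time: 2.67
tool_pos: [0.4455, -0.2624, 0.2237]
tcp_rot: [2.558, 1.824, 0.0]
wrist_force: [-1.6, -0.1, -0.4]
width: 0.423
grip_force: 0.0
```

```bash
python3 - <<'E'
from h import *
s=read_state();print(np.round(Ro.from_rotvec(s["tcp_rot"]).as_matrix(),3),s["tool_pos"])
a=read_camera("wrist");cv2.imwrite("pics/w1.png",a[...,::-1])
for q,z in(("tube_center",.034),("slope",.014),("start_top",.084),("stop",.053)):
    print(q,[(np.round(r["at"]),round(r["score"],2),np.round(atz("wrist",r["at"],z),3)) for r in tip_of("wrist",q)[:3]])
# axes of tube from orange rings
hsv=cv2.cvtColor(a,cv2.COLOR_RGB2HSV);m=cv2.inRange(hsv,(3,110,80),(17,255,255))
N,l,st,ce=cv2.connectedComponentsWithStats(m)
for j in np.argsort(-st[1:,4])[:3]+1: print(ce[j],st[j],atz("wrist",ce[j][::-1],.040))
E
```

```text
[[ 0.326  0.945  0.   ]
 [ 0.945 -0.326 -0.   ]
 [-0.     0.    -1.   ]] [ 0.44550512 -0.26244587  0.22365522]
tube_center [(array([236., 130.]), 0.84, array([ 0.317, -0.244,  0.034])), (array([132., 281.]), 0.68, array([ 0.468, -0.205,  0.034]))]
slope []
start_top []
stop [(array([266., 439.]), 0.62, array([ 0.555, -0.347,  0.053]))]
[343.93968254 149.74920635] [326 144  37  11 315] [ 0.50917213 -0.2326812   0.04      ]
[220.67524116 152.07073955] [203 146  38  12 311] [ 0.41900447 -0.20295693  0.04      ]
[345.69266055 109.65137615] [327 107  37   7 218] [ 0.51851438 -0.20467165  0.04      ]
```

View pics/w1.png

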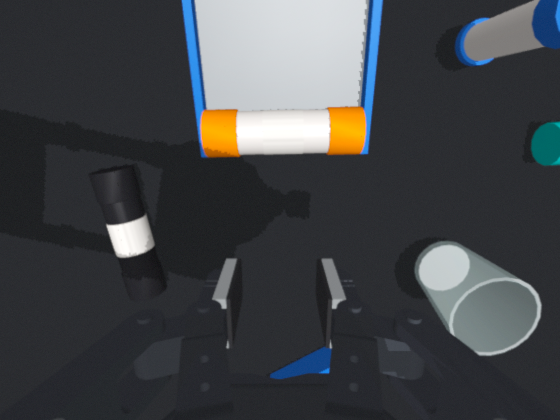

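The wrist view puts the tube at rows 108–155, centre (132, 281), which is (0.468, -0.205) in the world and agrees with the fit. The beaker and black tube are clear of the path. Descending behind the lip.

Call:
{"method": "step_arm", "body": {"targets": [[[0,0,0],[0,2.5,30],36],[[0,0,0],[0,0,35],36],[[0,0,0],[0,0,35],36],[[0,0,0],[0,0,20],36],[[0,0,0],[0,0,6.5],36]]}}

```text
time: 3.33
tool_pos: [0.4451, -0.2616, 0.0929]
tcp_rot: [-2.556, -1.814, 0.004]
wrist_force: [0.1, 0.4, -0.7]
width: 0.422
grip_force: 0.0
```

Call:
{"method": "step_arm", "body": {"targets": [[[0,0,0],[5,0,0],36],[[0,0,0],[8,0,0],36],[[0,0,0],[7,0,0],36],[[0,0,0],[4,0,0],36],[[0,0,0],[2,0,0],36]]}}

```text
time: 3.75
tool_pos: [0.4578, -0.2384, 0.0987]
tcp_rot: [2.558, 1.819, 0.002]
wrist_force: [0.7, 0.0, -0.4]
width: 0.422
grip_force: 0.0
```

```bash
cat > look.py <<'E'
import sys
from h import *
s=read_state();print(s["time"],np.round(s["tool_pos"],4),np.round(s["wrist_force"],2))
o=[]
for c,z in(("scene",.04),("top",.04),("wrist",.04)):
    a=read_camera(c)
    o.append(a[...,::-1])
T=s["tool_pos"];u=Ro.from_rotvec(s["tcp_rot"]).as_matrix()
A=o[0][130:270,200:380];B=o[1][170:290,160:350];C=o[2][0:240,140:440]
cv2.imwrite(f"pics/{sys.argv[1]}.png",np.vstack([np.hstack([cv2.resize(A,(400,300)),cv2.resize(B,(400,300))]),np.hstack([cv2.resize(C,(375,300)),np.zeros((300,425,3),np.uint8)])]))
E
python3 look.py a1
```

```text
3.75 [ 0.4578 -0.2384  0.0987] [ 0.65  0.03 -0.41]
```

View pics/a1.png

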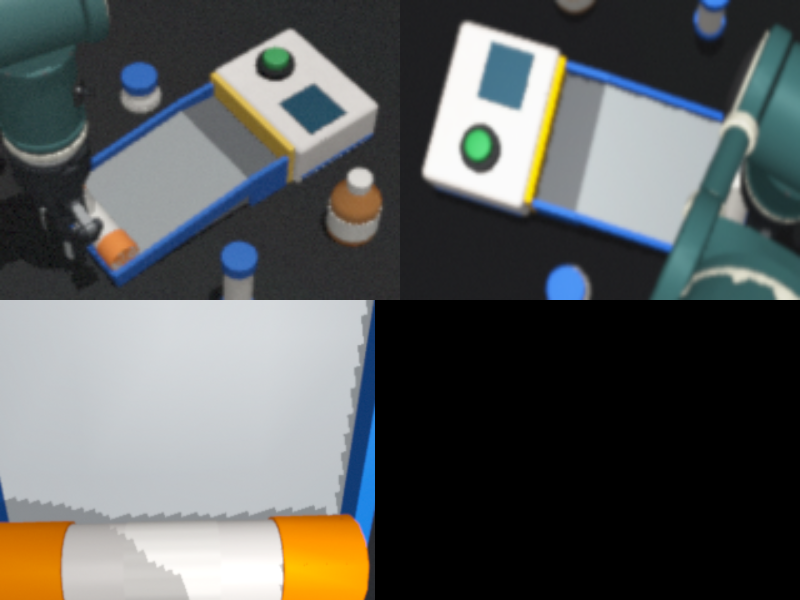

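The tube is undisturbed at the lip, with the finger about 7 mm behind it. Creeping into contact, then starting up the slope.

Call:
{"method": "step_arm", "body": {"targets": [[[0,0,0],[1.5,0,0],36],[[0,0,0],[1.5,0,0],36],[[0,0,0],[1.5,0,0],36],[[0,0,0],[1.5,0,0],36],[[0,0,0],[1.5,0,0],36]]}}

```text
time: 4.32
tool_pos: [0.4588, -0.2317, 0.097]
tcp_rot: [2.561, 1.82, -0.0]
wrist_force: [0.4, -0.4, 0.9]
width: 0.421
grip_force: 0.3
```

Call:
{"method": "step_arm", "body": {"targets": [[[0,0,0],[1.5,0,-0.2],36],[[0,0,0],[1.5,0,-0.2],36],[[0,0,0],[2,0,-0.3],36],[[0,0,0],[2,0,-0.3],36],[[0,0,0],[2,0,-0.3],36]]}}

```text
time: 4.73
tool_pos: [0.4619, -0.223, 0.0983]
tcp_rot: [2.561, 1.82, 0.0]
wrist_force: [-0.1, -0.1, 0.8]
width: 0.416
grip_force: 0.3
```

```bash
cat > trk.py <<'E'
from h import *
s=read_state();T=s["tool_pos"];R=Ro.from_rotvec(s["tcp_rot"]).as_matrix();p=np.load("pose.npy")
u=np.array([np.cos(p[2]),np.sin(p[2])]);v=np.array([-u[1],u[0]])
d=T[:2]-p[:2];rx=d@u*1000
print("t",round(s["time"],2),"tcp reader x,y,z",np.round([rx,d@v*1000,T[2]*1000],1),"F",np.round(s["wrist_force"],1))
a=read_camera("wrist");hsv=cv2.cvtColor(a,cv2.COLOR_RGB2HSV);m=cv2.inRange(hsv,(3,110,60),(17,255,255))
N,l,st,ce=cv2.connectedComponentsWithStats(m)
for j in np.argsort(-st[1:,4])[:2]+1:
    x,y,w,h,n=st[j]
    # front edge of ring -> reader coords, at tube-centre height guess
    cx=rx+27.5; zc=(34.3+(cx+114.7)*np.tan(np.radians(8)))/1000
    q=atz("wrist",(y,x+w/2),zc+.004)[:2]-p[:2]
    print("ring box",st[j],"front at reader x %.1f y %.1f ahead of tcp %.1f"%(q@u*1000,q@v*1000,q@u*1000-rx))
E
python3 trk.py
```

```text
t 4.73 tcp reader x,y,z [-132.    -1.2   98.3] F [-0.1 -0.1  0.8]
ring box [ 122  189   80   84 5474] front at reader x -82.7 y 45.9 ahead of tcp 49.3
ring box [ 356  184   77   27 1440] front at reader x -80.7 y -48.0 ahead of tcp 51.3
```

Call:
{"method": "step_arm", "body": {"targets": [[[0,0,0],[2.5,0,-0.35],36],[[0,0,0],[3,0,-0.42],36],[[0,0,0],[3,0,-0.42],36],[[0,0,0],[3,0,-0.42],36],[[0,0,0],[3,0,-0.42],36]]}}

```text
time: 5.2
tool_pos: [0.4667, -0.2091, 0.1004]
tcp_rot: [-2.561, -1.82, -0.0]
wrist_force: [-0.7, 0.4, 0.0]
width: 0.425
grip_force: 0.3
```

```bash
python3 trk.py
```

```text
t 5.2 tcp reader x,y,z [-117.3   -1.2  100.4] F [-0.7  0.4  0. ]
ring box [ 122  189   79   84 5501] front at reader x -67.9 y 46.1 ahead of tcp 49.4
ring box [ 355  184   81   84 2518] front at reader x -65.9 y -48.4 ahead of tcp 51.4
```

The tube is holding exactly to the finger. Continuing uphill.

Call:
{"method": "step_arm", "body": {"targets": [[[0,0,0],[3,0,-0.42],36],[[0,0,0],[3,0,-0.42],36],[[0,0,0],[3,0,-0.42],36],[[0,0,0],[3,0,-0.42],36],[[0,0,0],[3,0,-0.42],36]]}}

```text
time: 5.67
tool_pos: [0.4716, -0.195, 0.1025]
tcp_rot: [-2.561, -1.82, -0.0]
wrist_force: [-0.4, -0.4, -0.5]
width: 0.423
grip_force: 0.3
```

Call:
{"method": "step_arm", "body": {"targets": [[[0,0,0],[3,0,-0.42],36],[[0,0,0],[3,0,-0.42],36],[[0,0,0],[3,0,-0.42],36],[[0,0,0],[3,0,-0.42],36],[[0,0,0],[3,0,-0.42],36]]}}

```text
time: 6.08
tool_pos: [0.4765, -0.1809, 0.1046]
tcp_rot: [2.561, 1.82, 0.0]
wrist_force: [-0.5, -0.6, 0.0]
width: 0.419
grip_force: 0.3
```

Call:
{"method": "step_arm", "body": {"targets": [[[0,0,0],[3,0,-0.42],36],[[0,0,0],[3,0,-0.42],36],[[0,0,0],[3,0,-0.42],36],[[0,0,0],[3,0,-0.42],36],[[0,0,0],[3,0,-0.42],36]]}}

```text
time: 6.5
tool_pos: [0.4815, -0.1667, 0.1067]
tcp_rot: [2.561, 1.82, 0.0]
wrist_force: [1.0, -0.7, 0.5]
width: 0.423
grip_force: 0.3
```

```bash
python3 trk.py
```

```text
t 6.5 tcp reader x,y,z [-72.4  -1.3 106.7] F [ 1.  -0.7  0.5]
ring box [ 119  189   80   84 5499] front at reader x -23.0 y 47.0 ahead of tcp 49.4
ring box [ 354  184   80   84 3354] front at reader x -20.9 y -47.8 ahead of tcp 51.4
```

Call:
{"method": "step_arm", "body": {"targets": [[[0,0,0],[3,0,-0.42],36],[[0,0,0],[3,0,-0.42],36],[[0,0,0],[3,0,-0.42],36],[[0,0,0],[3,0,-0.42],36],[[0,0,0],[3,0,-0.42],36]]}}

```text
time: 6.97
tool_pos: [0.4864, -0.1525, 0.1088]
tcp_rot: [2.561, 1.82, 0.0]
wrist_force: [-0.3, -0.6, 0.6]
width: 0.418
grip_force: 0.3
```

Call:
{"method": "step_arm", "body": {"targets": [[[0,0,0],[3,0,-0.42],36],[[0,0,0],[3,0,-0.42],36],[[0,0,0],[3,0,-0.42],36],[[0,0,0],[3,0,-0.42],36],[[0,0,0],[3,0,-0.42],36]]}}

```text
time: 7.38
tool_pos: [0.4913, -0.1383, 0.1108]
tcp_rot: [-2.561, -1.82, 0.0]
wrist_force: [1.1, -0.6, -0.1]
width: 0.42
grip_force: 0.3
```

Call:
{"method": "step_arm", "body": {"targets": [[[0,0,0],[3,0,-0.42],36],[[0,0,0],[3,0,-0.42],36],[[0,0,0],[3,0,-0.42],36],[[0,0,0],[3,0,-0.42],36],[[0,0,0],[3,0,-0.42],36]]}}

```text
time: 7.8
tool_pos: [0.4962, -0.1242, 0.1129]
tcp_rot: [-2.561, -1.82, 0.0]
wrist_force: [-0.3, -0.8, 0.4]
width: 0.421
grip_force: 0.3
```

Call:
{"method": "step_arm", "body": {"targets": [[[0,0,0],[3,0,-0.42],36],[[0,0,0],[3,0,-0.42],36],[[0,0,0],[3,0,-0.42],36],[[0,0,0],[3,0,-0.42],36],[[0,0,0],[3,0,-0.42],36]]}}

```text
time: 8.22
tool_pos: [0.5012, -0.11, 0.1151]
tcp_rot: [-2.561, -1.82, -0.0]
wrist_force: [0.0, 0.3, -0.8]
width: 0.419
grip_force: 0.3
```

Call:
{"method": "step_arm", "body": {"targets": [[[0,0,0],[3,0,-0.42],36],[[0,0,0],[3,0,-0.42],36],[[0,0,0],[2.5,0,-0.35],36],[[0,0,0],[2,0,-0.3],36],[[0,0,0],[2,0,-0.3],36]]}}

```text
time: 8.63
tool_pos: [0.5053, -0.0983, 0.1168]
tcp_rot: [-2.561, -1.82, 0.0]
wrist_force: [-0.5, -0.3, 1.1]
width: 0.422
grip_force: 0.3
```

```bash
python3 trk.py
```

```text
t 8.63 tcp reader x,y,z [  0.   -1.3 116.8] F [-0.5 -0.3  1.1]
ring box [ 115  189   81   84 5419] front at reader x 49.3 y 48.4 ahead of tcp 49.3
ring box [ 350  185   80   83 3915] front at reader x 50.9 y -46.3 ahead of tcp 50.9
```

Call:
{"method": "step_arm", "body": {"targets": [[[0,0,0],[2,0,-0.28],36],[[0,0,0],[2,0,-0.28],36],[[0,0,0],[2,0,-0.28],36],[[0,0,0],[2,0,-0.28],36],[[0,0,0],[1.5,0,-0.2],36]]}}

```text
time: 9.1
tool_pos: [0.5084, -0.0894, 0.1182]
tcp_rot: [2.561, 1.82, 0.0]
wrist_force: [-0.8, 0.1, 0.1]
width: 0.42
grip_force: 0.3
```

Call:
{"method": "step_arm", "body": {"targets": [[[0,0,0],[1.5,0,0],36],[[0,0,0],[1,0,0],36],[[0,0,0],[1,0,0],36],[[0,0,0],[1,0,0],36],[[0,0,0],[1,0,0],36]]}}

```text
time: 9.52
tool_pos: [0.5102, -0.0842, 0.1181]
tcp_rot: [-2.561, -1.82, -0.0]
wrist_force: [-0.8, -0.0, 0.2]
width: 0.423
grip_force: 0.1
```

```bash
python3 trk.py
```

```text
t 9.52 tcp reader x,y,z [ 14.9  -1.3 118.1] F [-0.8 -0.   0.2]
ring box [ 114  190   81   83 5498] front at reader x 63.9 y 48.5 ahead of tcp 49.0
ring box [ 349  185   81   84 3988] front at reader x 65.9 y -45.8 ahead of tcp 51.0
```

Call:
{"method": "step_arm", "body": {"targets": [[[0,0,0],[1,0,0],36],[[0,0,0],[1,0,0],36],[[0,0,0],[1,0,0],36],[[0,0,0],[1,0,0],36],[[0,0,0],[1,0,0],36]]}}

```text
time: 9.98
tool_pos: [0.5118, -0.0795, 0.1181]
tcp_rot: [-2.561, -1.82, -0.0]
wrist_force: [0.2, 0.0, -0.5]
width: 0.423
grip_force: 0.0
```

```bash
python3 trk.py
```

```text
t 9.98 tcp reader x,y,z [ 19.9  -1.3 118.1] F [ 0.2  0.  -0.5]
ring box [ 108  145   85   86 5849] front at reader x 86.8 y 47.7 ahead of tcp 66.9
ring box [ 351  140   82   87 4243] front at reader x 88.6 y -44.7 ahead of tcp 68.7
```

It has rolled over the crest into the cradle; now letting it settle.

Call:
{"method": "step_arm", "body": {"targets": [[[0,0,0],[1,0,0],36],[[0,0,0],[1,0,0],36],[[0,0,0],[1,0,0],36],[[0,0,0],[1,0,0],36],[[0,0,0],[1,0,0],36]]}}

```text
time: 10.45
tool_pos: [0.5135, -0.0748, 0.1181]
tcp_rot: [-2.561, -1.82, 0.0]
wrist_force: [-0.7, 0.4, -0.1]
width: 0.422
grip_force: 0.0
```

```bash
python3 trk.py; python3 look.py a2
```

```text
t 10.45 tcp reader x,y,z [ 24.9  -1.3 118.1] F [-0.7  0.4 -0.1]
ring box [ 109  150   85   82 5537] front at reader x 90.0 y 47.3 ahead of tcp 65.0
ring box [ 351  144   82   83 3935] front at reader x 92.2 y -44.7 ahead of tcp 67.3
10.5 [ 0.5135 -0.0747  0.1181] [0.   0.58 0.54]
```

View pics/a2.png

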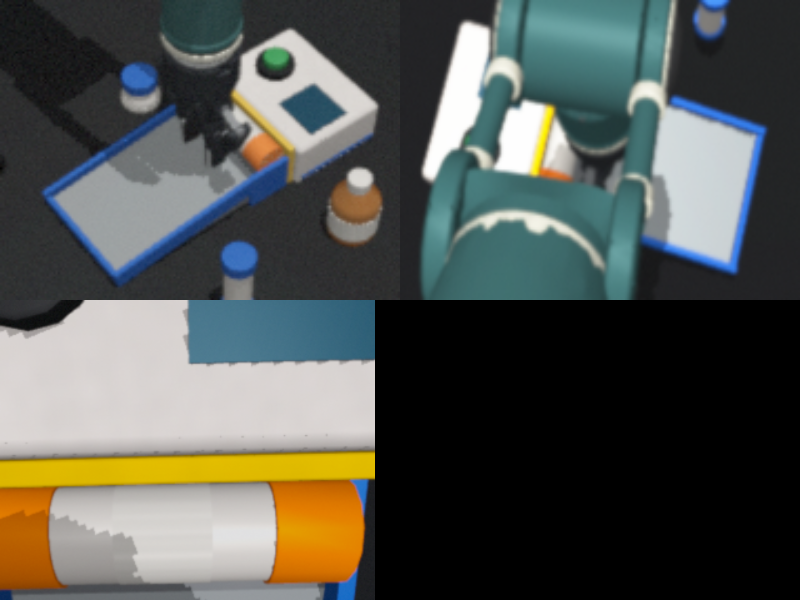

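The wrist crop shows the tube parallel to and touching the yellow stop plate, between the rails. I'll take the finger back and up, close it, and move toward the button.

Call:
{"method": "step_arm", "body": {"targets": [[[0,0,0],[-6,0,0],36],[[0,0,0],[0,0,-30],36],[[0,0,0],[0,0,-40],36],[[0,0,0],[0,0,-41],36],[[0,0,0],[0,0,0],0]]}}

```text
time: 11.07
tool_pos: [0.5162, -0.082, 0.2382]
tcp_rot: [2.552, 1.813, 0.016]
wrist_force: [2.1, -0.9, 0.5]
width: 0.3
grip_force: 0.0
```

Call:
{"method": "step_arm", "body": {"targets": [[[0,0,0],[20,-10,0],0],[[0,0,0],[30,-15,0],0],[[0,0,0],[24,-15,0],0],[[0,0,0],[0,0,0],0],[[0,0,0],[0,0,0],0]]}}

```text
time: 11.48
tool_pos: [0.4977, 0.0032, 0.229]
tcp_rot: [2.558, 1.823, -0.0]
wrist_force: [0.0, -0.4, 0.2]
width: 0.0
grip_force: 0.0
```

```bash
cat > btn.py <<'E'
from h import *
s=read_state();T=s["tool_pos"];R=Ro.from_rotvec(s["tcp_rot"]).as_matrix();print(s["time"],T,s["width"])
a=read_camera("wrist");cv2.imwrite("pics/w3.png",a[...,::-1])
hsv=cv2.cvtColor(a,cv2.COLOR_RGB2HSV);m=cv2.inRange(hsv,(45,90,50),(85,255,255))
N,l,st,ce=cv2.connectedComponentsWithStats(m)
for j in np.argsort(-st[1:,4])[:2]+1:
    X=atz("wrist",ce[j][::-1],.082);print(ce[j],st[j],X,"tool delta mm",np.round(R.T@(X-T)*1000,1))
for r in tip_of("wrist","start_top")[:2]:
    X=atz("wrist",r["at"],.084);print(r["at"],r["score"],X,"tool delta mm",np.round(R.T@(X-T)*1000,1))
E
python3 btn.py
```

```text
11.4833 [0.49765955 0.00317479 0.22902064] 0.00015881392639162728
[279.5347079  138.00068729] [ 258  116   43   44 1455] [0.5186652  0.06006105 0.082     ] tool delta mm [ 60.7   1.2 147. ]
[138.1, 277.7] 0.76 [0.51781209 0.06007558 0.084     ] tool delta mm [ 60.4   0.4 145. ]
```

View pics/w3.png

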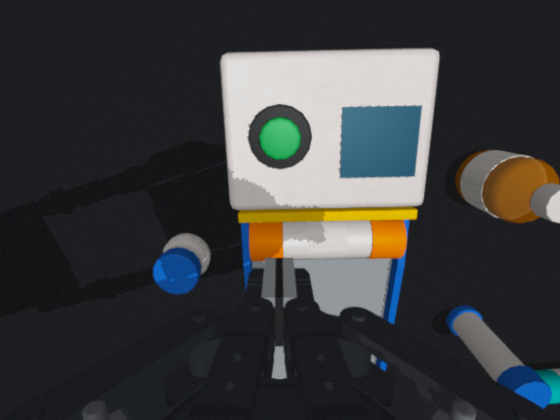

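The tube rests against the yellow plate (rows 222–258). The green button is at (138, 279), 60.5 mm ahead in tool x. Moving above it, then pressing.

Call:
{"method": "step_arm", "body": {"targets": [[[0,0,0],[30,0.8,0],0],[[0,0,0],[30.5,0,0],0],[[0,0,0],[0,0,30],0],[[0,0,0],[0,0,25],0],[[0,0,0],[0,0,10],0]]}}

```text
time: 12.0
tool_pos: [0.5172, 0.0585, 0.1608]
tcp_rot: [-2.559, -1.818, 0.007]
wrist_force: [-1.1, 0.2, -0.7]
width: 0.003
grip_force: 0.0
```

Call:
{"method": "step_arm", "body": {"targets": [[[0,0,0],[0,0,3],0],[[0,0,0],[0,0,2],0],[[0,0,0],[0,0,2],0],[[0,0,0],[0,0,2],0],[[0,0,0],[0,0,1],0]]}}

```text
time: 12.42
tool_pos: [0.5198, 0.0589, 0.1555]
tcp_rot: [2.56, 1.818, 0.004]
wrist_force: [0.4, -0.9, 1.6]
width: -0.001
grip_force: 1.0
```

Call:
{"method": "step_arm", "body": {"targets": [[[0,0,0],[0,0,1],0],[[0,0,0],[0,0,1],0],[[0,0,0],[0,0,1],0],[[0,0,0],[0,0,0.5],0],[[0,0,0],[0,0,0],0]]}}

```text
time: 12.83
tool_pos: [0.5197, 0.0592, 0.1514]
tcp_rot: [2.559, 1.819, 0.003]
wrist_force: [2.4, -2.7, 3.7]
width: 0.0
grip_force: 2.2
```

Call:
{"method": "step_arm", "body": {"targets": [[[0,0,0],[0,0,1],0],[[0,0,0],[0,0,0.5],0],[[0,0,0],[0,0,0.5],0],[[0,0,0],[0,0,0],0],[[0,0,0],[0,0,0],0]]}}

```text
time: 13.25
tool_pos: [0.5197, 0.0592, 0.1505]
tcp_rot: [2.559, 1.819, 0.003]
wrist_force: [-1.5, -3.6, 13.2]
width: 0.001
grip_force: 6.4
```

Bottomed out: 13 N against the 5 N spring, and z has stopped. Letting go straight up and checking.

Call:
{"method": "step_arm", "body": {"targets": [[[0,0,0],[0,0,-4],0],[[0,0,0],[0,0,-10],0],[[0,0,0],[0,0,-30],0],[[0,0,0],[0,0,-35],0],[[0,0,0],[-30,0,0],0]]}}

```text
time: 13.67
tool_pos: [0.5128, 0.0341, 0.2342]
tcp_rot: [2.556, 1.822, 0.016]
wrist_force: [1.6, 0.2, 2.1]
width: -0.0
grip_force: 0.0
```

Call:
{"method": "step_arm", "body": {"targets": [[[0,0,0],[-30,0,0],0],[[0,0,0],[0,0,0],0],[[0,0,0],[0,0,0],0],[[0,0,0],[0,0,0],0],[[0,0,0],[0,0,0],0]]}}

```text
time: 14.08
tool_pos: [0.4986, 0.0034, 0.227]
tcp_rot: [-2.559, -1.819, 0.001]
wrist_force: [-0.5, -1.3, -0.8]
width: 0.0
grip_force: 0.0
```

```bash
cp pics/w3.png pics/w3b.png; python3 btn.py; mv pics/w3.png pics/w4.png
```

```text
14.0833 [0.49856276 0.00344729 0.22699428] 0.0002657953596158111
[278.62389681 139.16632722] [ 257  117   44   44 1473] [0.51848369 0.06095042 0.082     ] tool delta mm [ 60.8   0.2 145. ]
[138.6, 279.5] 0.71 [0.51932502 0.06124464 0.084     ] tool delta mm [ 61.4   0.9 143. ]
```

View pics/w4.png

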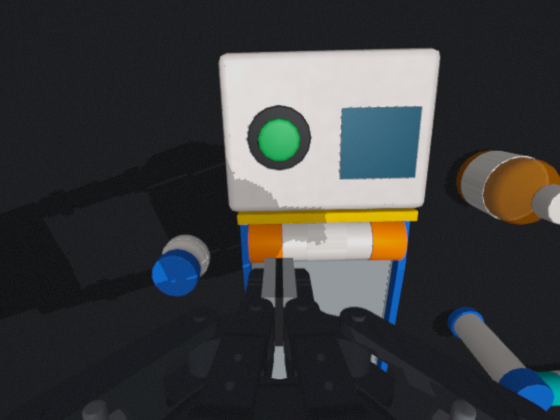

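The tube is still against the stop, the button is back up at (139, 279), and the bottle, jar and blue-ended tube stand where they were. The robot is touching nothing.

```bash
python3 -c "from workcell import *;print(finish_job())"
```

```text
the job is handed in; nothing more can be done
None
```

The orange-ended tube lies against the stop plate, the start button was pressed fully down and released, and the job was handed in at about 14 s; no verdict came back.

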